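# Grip the glazed pot in the trigger clamp

### The arm

A 6-joint arm with a two-finger parallel gripper is mounted at the origin on the work surface. World frame = base frame: x ahead of the robot, y to its left, z up, the work surface at z = 0. Lengths are in mm, angles in rad, forces in N, time in s.
With the tool pointing down it reaches from about 375 to 975 mm from the base axis. Payload 3.8 kg.
Tool frame: the origin (TCP) lies between the finger pads; the fingertips stand 17 mm ahead of it and the grasp point (between the pads) lies 2 mm behind it (tips_ahead is the distance from the TCP to the fingertips, in mm); z points along the fingers, y is the line along which they close (so a half turn about z gives the same grasp; the last joint's range is limited). The gripper opens to 88 mm and grips with 3 to 60 N. Pads are 18 mm wide; open, the fingers measure 123 mm over their backs; the gripper's body (75 mm by 187 mm) begins 45 mm behind the grasp point.
Start: joints at [-1.183, 0.264, 1.604, -0, 1.274, -0.037], TCP at [278.188, -615.004, 255.706] pointing down, gripper open.
Joint ranges: [-2.63, 2.63], [-0.94, 2.18], [0.31, 2.57], [-1.31, 4.45], [0, 2.66], [-2.55, 2.55]. Speed limits (rad/s): [2.57, 2.57, 3.14, 3.14, 3.14, 3.14].

### API

Orientations are given as [roll, pitch, yaw] about the fixed x, y, z axes, in that order (R = Rz(yaw) Ry(pitch) Rx(roll)).
In Python, from station import move_pose, line_to, move_j, grip, hold, inverse_kinematics, read_state, grab_frame, PlanningError, job_done, spot_in, place_of, tips_ahead gives the robot as it stands. Calls block until the motion is done:
- move_pose(position, orientation): joint-space move of the TCP to a pose.
- line_to(position, orientation=None, vel=150, threshold=None): straight line of the TCP; orientation=None keeps the orientation; vel is the mean speed in mm/s. With threshold (N) it stops when the force on the tool has changed by that much, and returns True; else False.
- move_j(angles): joint-space move.
- grip(opening, strength=None): opening from 0.0 (shut) to 1.0 (fully open); strength is the grip in N (None keeps the last); returns when the fingers have stopped.
- hold(seconds).
- inverse_kinematics(position, orientation): joint angles nearest the present ones, or None.
- read_state(): the state.
- grab_frame(name): name is "scene" or "top" or "wrist"; returns a dict with "image" (384x512x3 uint8, red, green, blue), "mtx" (3x3 intrinsics, pixels), "R" (3x3) and "t" (3): a world point X has camera coordinates R X + t. Camera axes: x right, y down, z forward; pixel columns grow to the right and rows downward; lengths in mm; the calibration is good to about 2 mm. A picture is of the moment at which its call begins. There is no depth.
A pose or a line that the arm cannot do raises PlanningError and nothing moves.
- job_done(): hands the job in; it is judged then, once.
Trained networks look in a picture, given as the dict that the camera call returned (one of the last four; its "shot" number tells which), for a name from the list of things; names that differ only in an ending like _2 or _b are one class to them, and where a whole thing is asked for, a point or a joint stands for the part that bears it (a point fixed in the world has none). Each returns a list of dicts, best first, with "score" (0 to 1); they miss things now and then, are a little off and sometimes report something else, mostly with a low value. They report only what shows in the picture. A call takes as long as a camera call. They do not tell look-alikes from the thing itself.
- spot_in(picture, thing): "point" ([x, y, z] in mm, in world coordinates, good to about 4 mm: the middle of the surface that is visible of it).
- place_of(picture, thing): "point" ([x, y, z] in mm, in world coordinates, good to about 4 mm: a listed point, or the origin of a listed thing).
The state is a dict: "time_s": time; "joints": joint angles; "joint_vel": joint speeds; "joint_torque": joint torques, N m; "eef_pos": TCP position; "ee_rot": TCP orientation; "force": force on the tool from outside, world axes, zero at the start; "torque": the same for the moment, N m; "width": opening from 0.0 (shut) to 1.0 (fully open); "grip_force": force on a finger pad.
Only numpy, scipy, OpenCV 4.12 (cv2) and the standard library are available. Lean on these libraries where they do the work, as an engineer would, in place of code of your own. Each camera call takes 0.05 s, during which the arm holds its last target. There are 200 camera calls.

### The job

Push the sled carrying the glazed pot by its front post, away from the robot, until its spring catch engages at the end of its slide, so that the pot stands in front of the clamp's jaw. Then pump the clamp's trigger, as many squeezes as it takes, until the jaw's sprung pad bears on the pot and is pressed about half way back on its stem, and finish while still holding the trigger squeezed there (let go, and the grip slackens). Never squeeze until the pad bottoms, which would crack the pot; move the jaw only with the trigger, keep the pot upright, and leave the other things on the bench where they are.

Things in the scene. Friction and masses are not known exactly. Their poses are not given: they have to be found in the camera images.
- clamp: Pot clamp screwed to the bench, T-shaped wooden base 12 mm thick. Origin on the bench under the pot's working place (sled home). x (away from the robot): the sled's direction; y: the jaw's closing direction, towards the pot; z up. Its toothed bar runs along y at x 0, tooth tops at z 0.098, its tail reaching y -0.30 plus the jaw joint's value.
- sled (a joint): Slide of the wooden sled along clamp +x: 0 (start, nearest the robot) to 0.070 m (end stop). 2 to 4 N moves it; from 0.051 to 0.059 a sprung roller must be overcome (under 12 N), and from about 0.065 it stays caught, home. It carries the pot between low ledges; two pegs 100 mm high back the pot on the +y side.
- sled_post (a point): Centre of the top of the sled's upright round push post: 20 mm diameter, 55 mm tall (z 0.024 to 0.079), on the sled 76 mm in front (clamp -x) of the pot's axis; 21 mm lie free between post and pot. Free space on the robot's side of the post.
- jaw (a joint): Slide of the toothed jaw bar along clamp +y, 0 to 0.075 m, starting at 0 to 0.028. At 0 the free pad's face is at clamp y -0.095; the side of the pot at home is at about y -0.045, so they touch at 0.050 to 0.052. Friction of 2 N holds the bar between squeezes; under more load it slips back.
- pad (a joint): How far the sprung pad is pressed back on its stem: 0 free, 0.016 m bottomed. The spring is 1 N per mm, so 0.008 (half way) is 8 N on the pot.
- pad_face (a point): Centre of the jaw pad's flat face that meets the pot (black rubber, 40 mm wide, 36 mm high, 8 mm thick), at z 0.084.
- trigger (a joint): Trigger lever's angle: 0 rest (leaning 0.18 rad to clamp -y) to 0.36 rad squeezed (leaning to +y); a spring returns it. Pivot at clamp y -0.205, z 0.045. A squeeze takes the next tooth (7 mm pitch), then drives the jaw about 50 mm per rad: 0 to 7 mm of idle travel, at most 18 mm, usually 14, a full squeeze. The jaw stays put on the return.
- trigger_grip (a point): Centre of the push face (clamp -y side) of the trigger's black paddle, 95 mm above the pivot; moves about 34 mm in a full squeeze. Paddle 28 mm wide, 11 mm thick, its top 122 mm above the pivot. Needs 3 to 6 N plus half the jaw's load. Free space on its -y side above the bar. Push it there, or squeeze it to the handle (64 mm over both at rest).
- handle_top (a point): Centre of the top of the fixed upright handle facing the trigger, on the +y side of it: 26 mm along clamp x, 14 mm thick, 60 mm tall, top at z 0.170, on the steel body the bar runs through. 38 mm from the paddle at rest.
- pot: Green glazed open pot, 90 mm across the rim, 80 mm high, about 0.4 kg. Origin at the centre of its underside, z up; stands in the sled's cradle, underside at z 0.024, rim at z 0.104.
Not all that is in view belongs to the job. Of the things like the pot, leave any that is blue or purple; of the rest the smaller one is meant.

How it is judged (in metres and radians):
On the way, in this order (a step that is already met when the one before it is completed fails the run):
1. the sled is pushed home and held by its catch, the jaw not yet bearing on the pot (value of joint sled above 0.063 m and contact force between pad and pot below 1 N), for 0.3 s.
2. the trigger has brought the pad onto the pot (contact force between pad and pot above 1.5 N and contact force between the fingers and trigger above 1 N), for 0.1 s.
At the end, for the whole second after the job is handed in: The sled is caught at home (within 7 mm of its end stop), the pot upright (within 0.1 rad) and within 15 mm of its working place, the pad bears on it with 4.5 to 12 N (pressed back 4.5 to 12 of its 16 mm), and the fingers still push the trigger (over 1 N) (value of joint sled above 0.063 m and contact force between pad and pot between 4.5 and 12 N and value of joint pad between 0.0045 and 0.012 m and contact force between the fingers and trigger above 1 N and value of joint trigger above 0.02 rad and angle between pot's own z axis and vertical below 0.1 rad and horizontal distance between pot and clamp below 0.015 m); the arm keeps its last pose, push and grip.
It fails at once if the pot is squeezed over 14 N (pad almost bottomed) (contact force between pad and pot above 14 N).
It fails at once if the pot is tipped over 0.25 rad (angle between pot's own z axis and vertical above 0.25 rad).
It fails at once if the jaw is pushed by the robot instead of by the trigger (contact force between any of the arm, the fingers and jaw above 3 N).
It fails at once if another thing on the bench is moved over 30 mm (distance of any of punnet, widger, mallet, bucket, clay, twine, trowel from where it was at the start of the episode above 0.03 m).
It also fails if it takes over 58 s, if anything falls off the work surface, if the arm or the gripper's body presses on something with over 40 N, if the wrist force passes 120 N, or if a joint passes its speed limit or range.

## Working session

There is one attempt and no reset: what is moved stays moved. The work goes in short steps, each a Python script; the robot and the scene stay as the last script left them, time stands still between calls to the robot, and variables do not carry over. Pictures are saved under pics/ and viewed, at most 10 in all, crops included, and the job is handed in when it is done.

```bash
mkdir -p pics; python3 - <<'E'
from station import *
import cv2
for n in("scene","top"):
    f=grab_frame(n); cv2.imwrite(f"pics/{n}0.png",f["image"][:,:,::-1])
    for t in("clamp","sled_post","pad_face","trigger_grip","handle_top","pot"):
        print(n,t,[([round(v) for v in d["point"]],round(d["score"],2)) for d in place_of(f,t)[:3]])
print(read_state()["time_s"],tips_ahead)
E
```

```text
scene clamp [([612, 52, 1], 0.82), ([537, 59, 27], 0.16)]
scene sled_post [([469, 75, 76], 0.59)]
scene pad_face [([603, -31, 83], 0.65)]
scene trigger_grip [([580, -169, 137], 0.74)]
scene handle_top [([587, -117, 168], 0.93)]
scene pot [([442, -236, 2], 0.93), ([539, 59, 26], 0.72), ([350, -393, 1], 0.64)]
top clamp [([615, 52, 0], 0.9)]
top sled_post [([590, -120, 174], 0.58), ([466, 76, 77], 0.55), ([541, 63, 26], 0.38)]
top pad_face [([601, -28, 80], 0.53)]
top trigger_grip [([575, -173, 138], 0.58)]
top handle_top [([593, -120, 173], 0.91)]
top pot [([350, 146, 1], 0.98), ([440, -235, -4], 0.9), ([542, 65, 23], 0.8)]
0.7 17.0
```

```bash
python3 -c "
import cv2,numpy as np
a=[cv2.imread(f'pics/{n}0.png') for n in('scene','top')]
cv2.imwrite('pics/both.png',cv2.resize(np.vstack(a),(800,1200))[:600]);cv2.imwrite('pics/t2.png',cv2.resize(a[1],(800,600)))"
```

```text
(no output)
```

View pics/both.png

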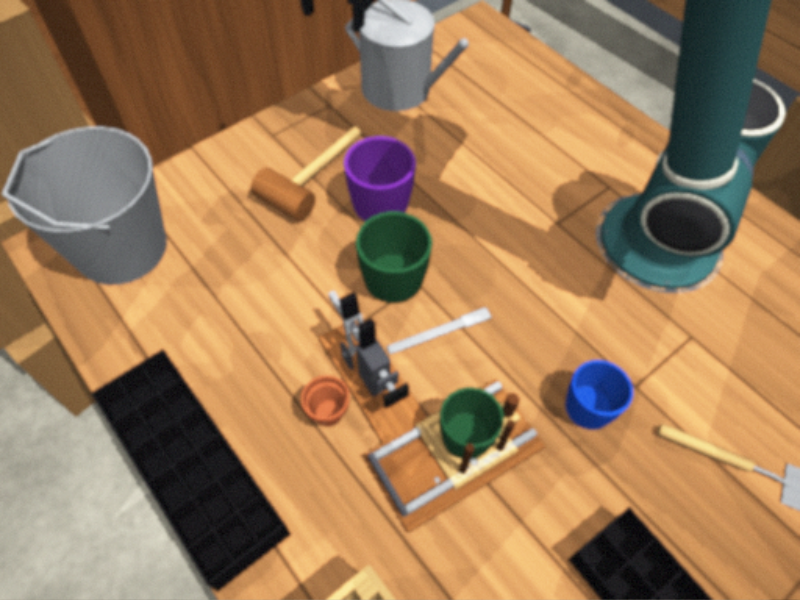

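View pics/t2.png

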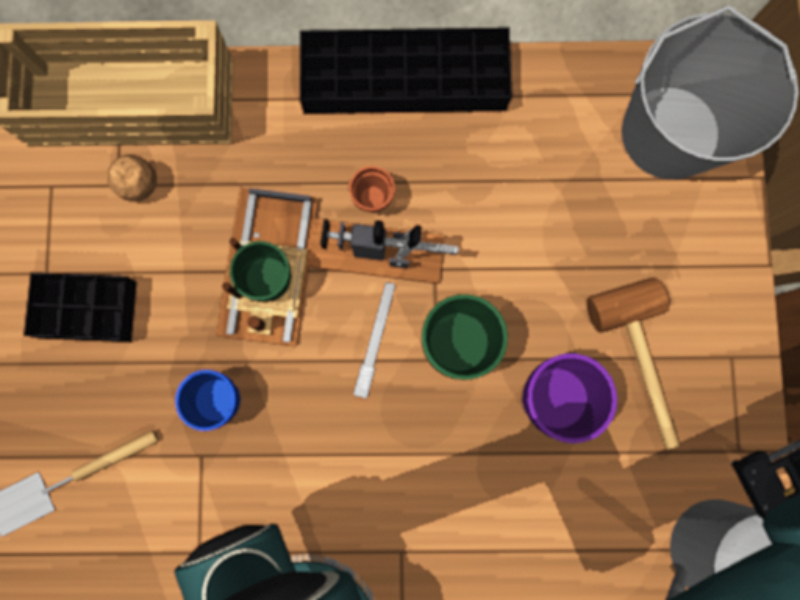

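```bash
cat > h.py <<'E'
from station import *
import numpy as np, json
from scipy.optimize import least_squares
def C2W(p,x,y,z):
    c,s=np.cos(p[2]),np.sin(p[2]); return [p[0]+c*x-s*y,p[1]+s*x+c*y,z]
E
python3 - <<'E'
from h import *
obs=[((0,0),(613.5,52)),((-146,0),(467.5,75.5)),((-70,0),(540.5,62)),((0,-228),(577.5,-171)),((0,-184),(590,-118.5))]
r=least_squares(lambda p:np.ravel([np.array(C2W(p,*a,0)[:2])-b for a,b in obs]),[613,52,-.16])
p=r.x;print(p,r.fun.round(1)); json.dump(list(p),open("p.json","w"))
s=read_state();e=s["eef_pos"]
grip(0.0,20)
line_to([e[0],e[1],320])
o=[np.pi,0,p[2]]
move_pose(C2W(p,-146-42,0,220),o)
f=grab_frame("wrist");import cv2;cv2.imwrite("pics/w1.png",cv2.resize(f["image"][:,:,::-1],(800,600)))
for t in("sled_post","pot"): print(t,place_of(f,t)[:2])
s=read_state();print(s["time_s"],s["joints"],s["eef_pos"],s["width"])
for y in(np.pi/2,-np.pi/2): print(inverse_kinematics(C2W(p,0,-255,136),[np.pi,0,p[2]+y]))
E
```

```text
[ 6.11889886e+02  5.56986409e+01 -1.37543401e-01] [-1.6  3.7 -0.2  0.2  2.1  3.3  3.1  0.9 -3.3 -8.1]
sled_post [{'point': [469.4, 77.4, 76.9], 'score': 0.76}]
pot [{'point': [350.2, 140.8, -1.2], 'score': 0.81}]
5.275 [ 1.30645234e-01 -1.80914096e-01  2.13311512e+00 -5.31342963e-05
  1.18918078e+00  1.83984750e+00] [426.00665492  81.07250548 220.11701098] 0.00473691443290485
[-3.69742529e-01  2.41757088e-01  1.86354598e+00 -4.44089210e-16
  1.03628958e+00 -2.32199128e-01]
None
```

View pics/w1.png

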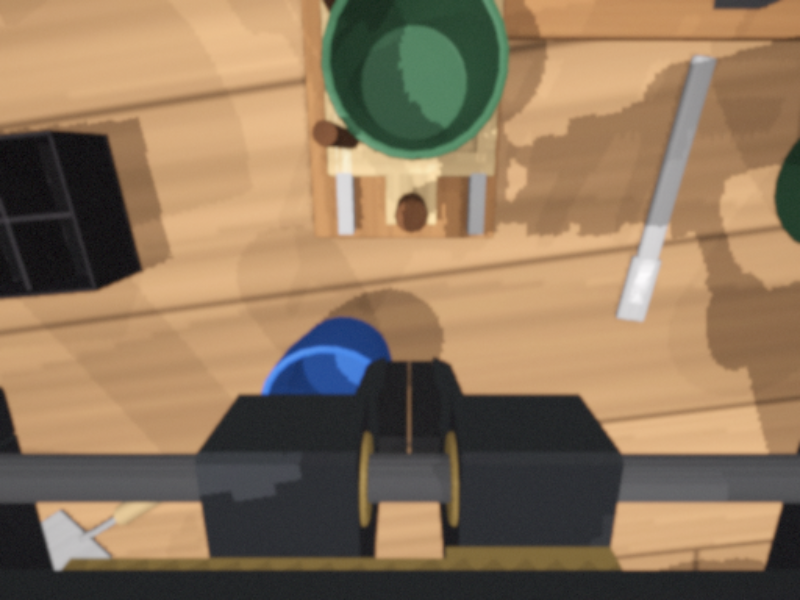

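```bash
python3 - <<'E'
from h import *
p=json.load(open("p.json")); P=lambda x,z=62:C2W(p,x,0,z)
line_to(P(-188,90)); print(line_to(P(-188,62),vel=80,threshold=8))
print("c",line_to(P(-150),vel=60,threshold=1.5), read_state()["eef_pos"],read_state()["force"])
a=np.array(read_state()["eef_pos"]);u=np.array([np.cos(p[2]),np.sin(p[2]),0])
for d in range(10,86,5):
    st=line_to(list(a+u*d*1.0),vel=40,threshold=25); s=read_state()
    print(d,st,round(float((s["eef_pos"]-a)@u),1),np.round(s["force"],1))
    if st or (d>=65 and abs(np.dot(s["force"],u))>13): break
f=grab_frame("wrist");import cv2;cv2.imwrite("pics/w2.png",cv2.resize(f["image"][:,:,::-1],(800,600)))
f=grab_frame("top")
print(read_state()["time_s"],place_of(f,"sled_post")[:2],place_of(f,"pot")[:3],place_of(f,"clamp")[:1])
E
```

```text
False
c True [450.655363    78.13686645  62.33663119] [ 0.02814512  0.21258929 -0.32194194]
10 False 10.3 [-0.3 -0.5  0.3]
15 False 15.5 [-0.6 -0.2  0.1]
20 False 20.5 [0.2 0.3 0.3]
25 False 25.6 [ 0.1 -0.2  0.4]
30 False 30.5 [-0.  -0.1  0.4]
35 False 35.5 [-0.1  0.8 -0.4]
40 False 40.5 [0.9 1.5 0.5]
45 False 45.5 [ 0.4 -0.2 -0. ]
50 False 50.5 [ 0.2  0.6 -0.2]
55 False 55.2 [-1.3 -0.7 -0.7]
60 False 61.1 [-0.3  0.7 -0.7]
65 False 65.6 [-0.2 -0.2 -0.9]
70 False 69.0 [-5.4  1.   2.5]
75 True 68.6 [ 0.1 -0.2 -1.3]
11.3333 [{'point': [535.0, 66.8, 76.5], 'score': 0.62}] [{'point': [349.5, -390.5, -3.4], 'score': 0.81}, {'point': [435.5, -236.9, -0.2], 'score': 0.76}, {'point': [607.4, 52.6, 23.3], 'score': 0.6}] [{'point': [616.1, 53.0, -4.7], 'score': 0.79}]
```

View pics/w2.png

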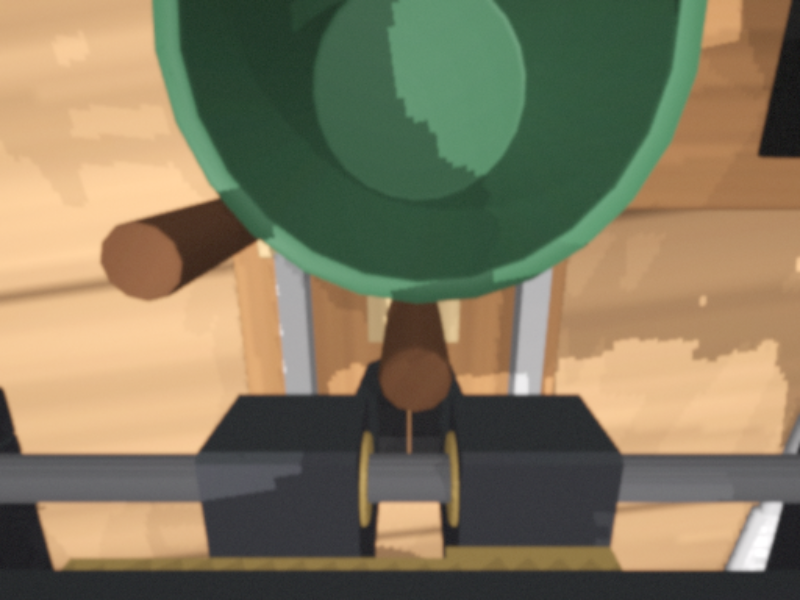

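```bash
python3 - <<'E'
from h import *
p=json.load(open("p.json"))
a=read_state()["eef_pos"]; u=np.array([np.cos(p[2]),np.sin(p[2]),0])
b=np.array(a)-u*25; line_to(list(b),vel=100); b[2]=250; line_to(list(b),vel=250)
move_pose(C2W(p,0,-275,230),[np.pi,0,p[2]+np.pi/2])
import cv2
for n in("wrist","top"):
    f=grab_frame(n);cv2.imwrite(f"pics/{n}3.png",cv2.resize(f["image"][:,:,::-1],(800,600)))
    for t in("trigger_grip","handle_top","pad_face","sled_post","clamp"):print(n,t,[(np.round(d["point"]),round(d["score"],2)) for d in place_of(f,t)[:2]])
print(read_state()["time_s"],C2W(p,0,-228,138),C2W(p,0,-300,98))
E
```

```text
wrist trigger_grip [(array([ 580., -174.,  138.]), 0.94)]
wrist handle_top [(array([ 594., -112.,  168.]), 0.81)]
wrist pad_face []
wrist sled_post []
wrist clamp []
top trigger_grip [(array([ 577., -172.,  136.]), 0.46)]
top handle_top [(array([ 589., -120.,  172.]), 0.81)]
top pad_face [(array([601., -30.,  81.]), 0.59)]
top sled_post [(array([534.,  65.,  80.]), 0.71)]
top clamp [(array([616.,  54.,  -3.]), 0.61)]
15.175 [np.float64(580.6287756166118), np.float64(-170.1480835870771), 138] [np.float64(570.7568460490062), np.float64(-241.468101861137), 98]
```

View pics/wrist3.png

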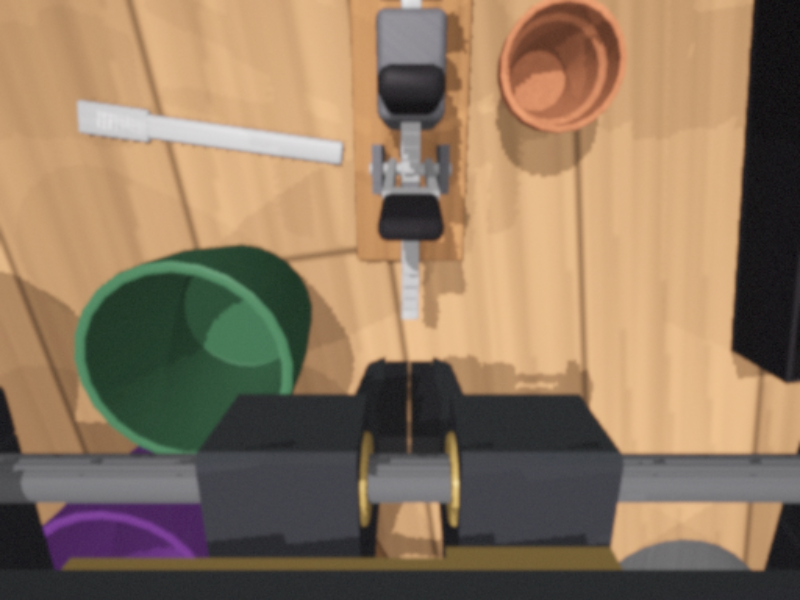

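View pics/top3.png

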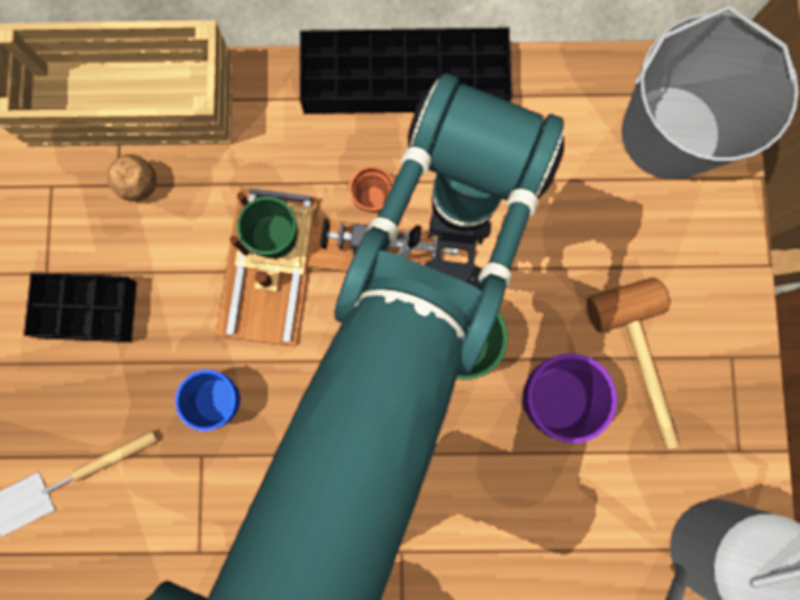

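```bash
cat >> h.py <<'E'
import cv2
p=json.load(open("p.json")); v=np.array([-np.sin(p[2]),np.cos(p[2])]); O=np.array(p[:2])
def Y(): return float((np.array(read_state()["eef_pos"][:2])-O)@v)
def to(y,vel=80,th=None): return line_to(C2W(p,0,y,136),vel=vel,threshold=th)
def F(n=6):
    r=[]
    for _ in range(n): r.append(np.dot(read_state()["force"][:2],v)); hold(0.02)
    return -float(np.mean(r))
def px(f,X):
    q=f["mtx"]@(f["R"]@np.array(X)+f["t"]); return q[:2]/q[2]
def shift(f0,f1,jaw0=12):
    "pad motion (mm along clamp y) between two top frames"
    a=px(f0,C2W(p,0,-95+jaw0-4,95)); b=px(f0,C2W(p,0,-95+jaw0+6,95)); d=(b-a)/10
    g0,g1=[cv2.cvtColor(f["image"],cv2.COLOR_RGB2GRAY) for f in(f0,f1)]
    x,y=a.round().astype(int); T=cv2.resize(g0[y-13:y+14,x-6:x+7],None,fx=4,fy=4,interpolation=3)
    B=cv2.resize(g1[y-25:y+26,x-60:x+20],None,fx=4,fy=4,interpolation=3)
    m=cv2.matchTemplate(B,T,cv2.TM_CCOEFF_NORMED); _,sc,_,l=cv2.minMaxLoc(m)
    w=np.array([l[0]/4+6-60+0.0-6+0, l[1]/4-12])+np.array([0,0]); w=np.array([l[0]/4-54,l[1]/4-12])
    return float(w@d/(d@d)),sc,w,1/np.linalg.norm(d)
E
python3 - <<'E'
from h import *
import pickle
f0=grab_frame("top");pickle.dump(f0,open("f0.pkl","wb"));print(shift(f0,f0))
line_to(C2W(p,0,-275,136),vel=150)
print(to(-238,60)); b=F();print("y",Y(),b)
for y in(-234,-230,-225,-220,-215,-210,-206):
    st=to(y,40,25);print(y,round(Y(),1),round(F(3)-0,2),st)
    if st:break
f=grab_frame("top");print(shift(f0,f),place_of(f,"pad_face")[:1])
to(-246,120);f=grab_frame("top");print(shift(f0,f),place_of(f,"trigger_grip")[:1],read_state()["time_s"])
cv2.imwrite("pics/t4.png",cv2.resize(f["image"][100:220,120:320,::-1],(800,480),interpolation=2))
E
```

```text
(0.0, 0.9999995827674866, array([0., 0.]), np.float64(2.361559532702404))
False
y -238.47722203971534 2.7965451512868675
-234 -234.1 3.23 False
-230 -229.8 3.81 False
-225 -224.9 3.93 False
-220 -220.7 6.22 False
-215 -215.9 6.67 False
-210 -211.1 7.3 False
-206 -209.2 14.3 False
(46.28833283023936, 0.6874732375144958, array([-20.,   2.]), np.float64(2.361559532702404)) [{'point': [600.2, -20.4, 84.1], 'score': 0.44}]
(7.030610494330646, 0.8475236892700195, array([-3.,  0.]), np.float64(2.361559532702404)) [{'point': [577.1, -173.6, 133.7], 'score': 0.61}] 19.75
```

View pics/t4.png

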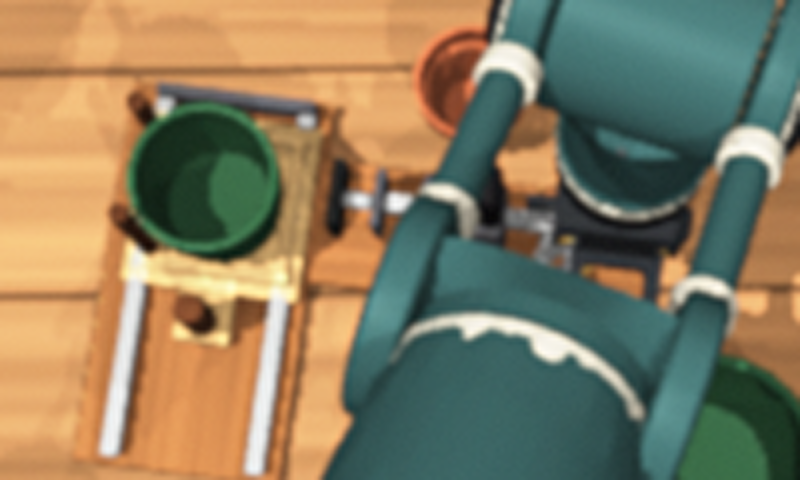

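```bash
cat >> h.py <<'E'
def edges(f):
    "clamp y of the pot's rim edge and the pad's top front edge, from the top view"
    ys=np.arange(-110,-20,.5); g=cv2.GaussianBlur(f["image"],(0,0),.6).astype(np.float32)
    q=np.array([[px(f,C2W(p,x,y,102)) for y in ys] for x in(-6,-3,0,3,6)],np.float32)
    s=cv2.remap(g,q[...,0],q[...,1],cv2.INTER_LINEAR).mean(0)
    k=s[:,0]; m=.5*(np.percentile(k,95)+np.percentile(k,5)); b=np.where(k>m)[0]  # red: wood bright
    i=b[b<len(ys)-1]; j=[t for t in i if -90<ys[t]<-40]
    return (ys[j[0]],ys[j[-1]],len(j)) if j else None, k[::4].round().astype(int)
E
python3 - <<'E'
from h import *
import pickle
f0=pickle.load(open("f0.pkl","rb"));print(edges(f0))
f=grab_frame("top");print(edges(f))
to(-240,80)
for y in(-230,-225,-220,-215,-212):
    st=to(y,50,25);print(y,round(Y(),1),round(F(3),2),st)
to(-208,40,20)
f=grab_frame("top");print(edges(f)[0],shift(f0,f),Y())
to(-246,120);f=grab_frame("top");print(edges(f),shift(f0,f),read_state()["time_s"])
E
```

```text
((np.float64(-83.0), np.float64(-51.5), 64), array([184, 203, 211, 213, 208, 186, 146,  96,  56,  38,  42,  64,  97,
       124, 137, 139, 137, 136, 135, 135, 140, 154, 170, 177, 175, 174,
       176, 176, 165, 144, 111,  78,  60,  57,  57,  55,  56,  58,  59,
        59,  60,  60,  60,  59,  60]))
((np.float64(-75.0), np.float64(-51.0), 49), array([103,  96, 114, 143, 177, 201, 208, 199, 180, 157, 127,  92,  60,
        40,  39,  54,  85, 116, 133, 136, 137, 149, 166, 175, 175, 174,
       177, 177, 166, 145, 113,  79,  61,  57,  58,  56,  56,  58,  60,
        60,  60,  61,  60,  60,  60]))
-230 -229.9 3.65 False
-225 -225.1 3.81 False
-220 -220.9 5.89 False
-215 -216.0 6.22 False
-212 -213.2 7.4 False
(np.float64(-89.5), np.float64(-50.0), 50) (45.997130930923575, 0.6734574437141418, array([-20.,   3.]), np.float64(2.361559532702404)) -209.5670872598201
((np.float64(-89.5), np.float64(-51.0), 52), array([197, 196, 197, 199, 199, 186, 152, 113, 100, 112, 133, 156, 174,
       185, 187, 179, 159, 126,  88,  55,  38,  40,  62,  99, 131, 150,
       159, 162, 157, 141, 111,  78,  60,  57,  58,  56,  56,  58,  60,
        61,  60,  60,  60,  60,  60])) (45.997130930923575, 0.67672199010849, array([-20.,   3.]), np.float64(2.361559532702404)) 22.4667
```

```bash
cat >> h.py <<'E'
def padmin(f):
    k=edges(f)[1].astype(float); i=11+int(np.argmin(k[11:29])); a=k[i-1:i+2] if 0<i<44 else [0,0,0]
    return -110+2*(i+.5*(a[0]-a[2])/(a[0]-2*a[1]+a[2]+1e-9)), k[11:34].astype(int)
E
python3 - <<'E'
from h import *
f=grab_frame("top");print(padmin(f)[0])
to(-240,80)
for y in(-230,-225,-220,-217,-214,-211,-209):
    st=to(y,50,25);print(y,round(Y(),1),round(F(4),2),st)
f=grab_frame("top");print(padmin(f))
to(-246,120);f=grab_frame("top");print(padmin(f),read_state()["time_s"])
E
```

```text
-69.1111111111605
-230 -229.9 3.68 False
-225 -225.1 3.8 False
-220 -220.8 6.02 False
-217 -218.1 7.2 False
-214 -215.2 6.94 False
-211 -212.3 6.79 False
-209 -210.5 7.85 False
(np.float64(-55.16666666673611), array([150, 137, 122, 109, 101, 107, 130, 155, 171, 178, 182, 178, 156,
       120,  79,  48,  37,  38,  43,  44,  46,  52,  58]))
(np.float64(-55.00000000007692), array([189, 164, 127, 100,  97, 114, 136, 157, 172, 178, 184, 181, 160,
       124,  82,  50,  37,  37,  41,  42,  44,  51,  58])) 25.6417
```

```bash
cat >> h.py <<'E'
def quad(k,i):
    a=k[i-1:i+2]; return i+.5*(a[0]-a[2])/(a[0]-2*a[1]+a[2]+1e-9)
def comp(f):
    "pad minimum, flange minimum (clamp y)"
    ys=np.arange(-100,-45,.5); g=cv2.GaussianBlur(f["image"],(0,0),.6).astype(np.float32)
    q=np.array([[px(f,C2W(p,x,y,102)) for y in ys] for x in(-6,-3,0,3,6)],np.float32)
    k=cv2.remap(g,q[...,0],q[...,1],cv2.INTER_LINEAR).mean(0)[:,0]; k=cv2.GaussianBlur(k.reshape(1,-1),(0,0),2)[0]
    from scipy.signal import argrelmin
    return [(float(ys[0]+.5*quad(k,i)),int(k[i])) for i in argrelmin(k)[0]]
E
python3 - <<'E'
from h import *
R=lambda f:[(round(a,1),b) for a,b in comp(f)]
print(R(grab_frame("top")))
for y in(-240,-236,-233,-230,-228,-226,-224):
    st=to(y,40,8);fr=F(5);print(y,round(Y(),1),round(fr,2),st,R(grab_frame("top")))
    if fr>8: break
print(read_state()["time_s"])
E
```

```text
[(-80.8, 98), (-54.8, 37)]
-240 -239.8 3.23 False [(-78.2, 101), (-52.2, 35)]
-236 -236.3 4.39 False [(-77.2, 98), (-51.9, 34)]
-233 -233.4 5.07 False [(-89.0, 198), (-75.8, 100), (-52.2, 35)]
-230 -230.5 5.54 False [(-88.8, 198), (-74.9, 99), (-50.7, 35)]
-228 -228.6 5.45 False [(-88.5, 199), (-73.5, 103), (-50.7, 35)]
-226 -226.0 3.59 False [(-88.8, 198), (-74.3, 101), (-49.9, 35)]
-224 -224.3 4.96 False [(-74.6, 100), (-49.8, 35)]
28.425
```

```bash
python3 - <<'E'
from h import *
R=lambda f:[(round(a,1),b) for a,b in comp(f)]
hold(.2);print(F(8),R(grab_frame("top")))
for y in(-222,-220,-218,-216):
    st=to(y,40,8);fr=F(5);print(y,round(Y(),1),round(fr,2),st,R(grab_frame("top")))
    if fr>11: break
print(read_state()["time_s"])
E
```

```text
4.598702956010317 [(-74.6, 100), (-49.9, 35)]
-222 -222.5 5.08 False [(-99.1, 105), (-74.7, 101), (-49.8, 35)]
-220 -220.6 5.56 False [(-96.0, 110), (-74.7, 101), (-49.8, 35)]
-218 -218.6 6.41 False [(-93.7, 117), (-74.7, 101), (-49.7, 35)]
-216 -216.7 6.32 False [(-90.9, 125), (-74.7, 101), (-49.9, 35)]
30.3417
```

```bash
python3 - <<'E'
from h import *
a=grab_frame("scene")["image"][:,:,::-1]; b=grab_frame("wrist")["image"][:,:,::-1]
f=grab_frame("scene");c=px(f,C2W(p,0,-160,120)).astype(int);print(c)
x,y=c; A=cv2.resize(a[max(0,y-75):y+75,max(0,x-90):x+90],(800,600),interpolation=2)
A=cv2.resize(A,(600,500)); cv2.imwrite("pics/s5.png",np.hstack([cv2.resize(A,(440,400)),cv2.resize(b,(360,400))]))
E
```

```text
[237 221]
```

View pics/s5.png

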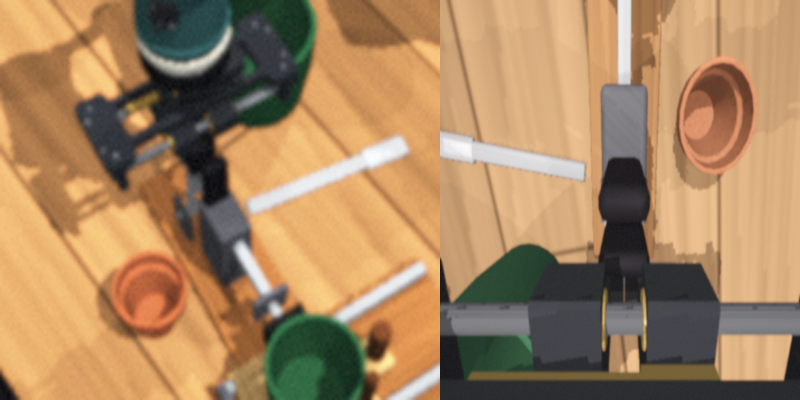

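```bash
python3 - <<'E'
from h import *
R=lambda f:[(round(a,1),b) for a,b in comp(f)]
to(-256,120);hold(.2);print(F(5),R(grab_frame("top")))
for y in(-250,-246,-243,-240,-237,-234,-231,-228):
    st=to(y,50,8);fr=F(4);m=R(grab_frame("top"));d=m[-1][0]-m[-2][0];print(y,round(Y(),1),round(fr,2),st,m[-2:],round(d,1))
    if d<18 or fr>10: break
print(read_state()["time_s"])
E
```

```text
-0.4154947405498371 [(-88.9, 198), (-75.5, 96), (-49.7, 35)]
-250 -249.8 -0.11 False [(-75.5, 96), (-49.8, 35)] 25.7
-246 -246.0 0.02 False [(-75.4, 97), (-49.9, 35)] 25.5
-243 -243.4 2.61 False [(-75.5, 96), (-49.7, 35)] 25.8
-240 -240.1 3.3 False [(-75.5, 96), (-49.8, 35)] 25.7
-237 -237.0 2.73 False [(-75.5, 96), (-49.8, 35)] 25.7
-234 -234.0 3.2 False [(-75.4, 96), (-49.8, 35)] 25.6
-231 -231.0 3.2 False [(-75.5, 96), (-49.9, 35)] 25.6
-228 -228.0 4.12 False [(-75.5, 96), (-49.7, 35)] 25.8
34.2583
```

```bash
python3 - <<'E'
from h import *
R=lambda f:[(round(a,1),b) for a,b in comp(f)]
for y in(-225,-222,-220,-218,-216,-214,-212,-210):
    st=to(y,50,8);fr=F(4);m=R(grab_frame("top"));d=m[-1][0]-m[-2][0];print(y,round(Y(),1),round(fr,2),st,m[-2:],round(d,1))
    if d<18.5 or fr>10.5: break
print(read_state()["time_s"])
E
```

```text
-225 -225.0 3.43 False [(-75.5, 96), (-49.8, 35)] 25.7
-222 -222.8 6.63 False [(-74.0, 103), (-49.9, 35)] 24.1
-220 -221.3 7.59 False [(-73.4, 102), (-49.6, 35)] 23.8
-218 -219.7 8.91 False [(-72.9, 99), (-49.3, 35)] 23.6
-216 -217.9 9.56 False [(-71.4, 105), (-49.3, 34)] 22.1
-214 -216.1 10.16 False [(-71.1, 99), (-49.7, 35)] 21.4
-212 -214.2 10.42 False [(-70.1, 100), (-49.7, 35)] 20.4
-210 -212.4 11.25 False [(-69.1, 103), (-49.7, 35)] 19.4
37.1917
```

```bash
python3 - <<'E'
from h import *
to(-209,30,8)
for _ in range(3):
    hold(.4);m=comp(grab_frame("top"));print(round(Y(),1),round(F(8),2),round(m[-1][0]-m[-2][0],1))
f=grab_frame("top");print(place_of(f,"sled_post")[:1],read_state()["time_s"])
print(job_done())
E
```

```text
-211.6 11.64 19.9
-211.6 12.04 19.9
-211.6 11.68 19.8
[{'point': [537.5, 65.5, 78.5], 'score': 0.82}] 39.2917
the job is handed in; nothing more can be done
None
```

I handed the job in at 39.3 s of the 58 s, but the hand-in returned no verdict, so I can't say whether it passed. The sled is home against its stop. The pad is on the pot, pressed back about 6 to 7 mm by camera and force estimate (not measured directly). The fingers are still holding the trigger squeezed, with the force steady at about 12 N. On one earlier squeeze the pawl seemed to slip after the pad touched the pot, so I let the trigger go fully and squeezed again.

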